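# Fetch the shoehorn out of the hall organiser

### The job

Slide the loaded tray along the top of the plywood organiser, without lifting it, until it is fully home in its slotted bay with both boot buckles still in it. Then take the steel shoehorn out of the compartment below: it is longer than the opening, so tilt it and draw it out diagonally. Finish while holding it still in the gripper with the whole shoehorn at least 5 cm above the organiser's top board, and leave the flashlight, dish and dispenser alone.

Things in the scene. Friction and masses are not known exactly. Their poses are not given: they have to be found in the camera images.
- organiser: Plywood hall organiser, fixed: a closed low box, 321 mm along its x (-183..138) by 327 mm along its y (-255..72), with an opening in its top board and a tray bay on top at its -y end. Origin: at table level under the opening's centre; +x points roughly away from the robot, +y to the left. The sizes (mm) in the other entries are in this frame unless they say otherwise.
- opening (a point): Centre of the opening in the organiser's top board, level with the board's upper face (z 74). The opening reaches x -75..75, y -62..62; the board is 10 mm thick. Guide rails 6 mm high stand on it along y, at x -105..-97 and 97..105, and lead the tray into the bay.
- compartment (a point): Middle of the floor (z 8) of the closed compartment below the opening: inside x -175..130, y -64..64, z 8..64, so 100 mm of hidden room on the robot's side of the opening and 55 mm on the far side. Two cleats 20 mm high (tops at z 28) cross the floor at x -70..-55 and 45..60.
- bay (a point): Middle of the mouth of the tray's slotted bay, on the top board (y -115, z 74). It runs to -y as far as a back stop at y -245. Sides 25 mm high in line with the rails; lips over them (|x| 78..107, z 99..105) under which the tray's edges slide; open above between the lips.
- tray: Loose white melamine tray, 186 mm (x) by 130 mm (y), floor 4 mm, walls 5 mm thick and 20 mm high, 0.2 to 0.36 kg. Origin: centre of its underside; axes along the organiser's. It lies on the top board between the rails (4 mm play each side), half over the opening. Fully home, its wall meets the back stop: origin at y -180.
- tray_tab (a point): Top centre of the tray's upright grip tab: 50 mm along x, 12 mm thick along y, at the middle of the tray's +y edge (53..65 mm from the tray's origin), its top 48 mm above the tray's underside; pinch it from above across its thickness.
- shoehorn: Loose steel shoehorn, 230 mm long, 0.08 to 0.15 kg, lying along the organiser's x (within 0.12 rad) on the cleats. Origin: centre of its underside. In its own frame: handle, a bar 20 wide and 18 high, from x -5 to the butt at 115, pointing away from the robot; flat blade, 5 thick, 26 to 38 wide, flush with the underside, to the tip at x -115. Centre of mass near x 18.
- shoehorn_butt (a point): Middle of the lower edge of the shoehorn's handle end (x 115 mm in its frame, at the underside). Only this end can leave the opening first, once the shoehorn has been moved 55 to 60 mm towards the robot.
- shoehorn_tip (a point): Middle of the lower edge of the shoehorn's blade end (x -115 mm in its frame, at the underside).
- buckle1: Black plastic ski boot buckle, loose in the tray, 64 x 26 x 12 mm, 40 g; origin: centre of its underside.
- buckle2: The second, same buckle in the tray.
- flashlight: Red aluminium flashlight standing on its head, 140 mm high, head 38 mm, barrel 27 mm across; bystander. Origin: centre of its foot.
- dish: White ceramic key dish, 110 mm across, 30 mm high; bystander. Origin: centre of its underside.
- dispenser: Clear hard plastic push dispenser, 64 mm across, 157 mm high; bystander. Origin: centre of its underside.
Things that resemble listed ones, but are neither listed nor needed, are in the scene too. What is shaped like the tray but black or yellow is not meant.

How it is judged (in metres and radians):
On the way, in this order (a step that is already met when the one before it is completed fails the run):
1. the tray is fully home in its slotted bay, both buckles in it (y of tray in the frame of organiser below -0.172 m and z of tray in the frame of organiser below 0.08 m and x of tray in the frame of organiser between -0.01 and 0.01 m and y of buckle1 in the frame of tray between -0.065 and 0.065 m and x of buckle1 in the frame of tray between -0.093 and 0.093 m and z of buckle1 in the frame of tray between -0.005 and 0.03 m and y of buckle2 in the frame of tray between -0.065 and 0.065 m and x of buckle2 in the frame of tray between -0.093 and 0.093 m and z of buckle2 in the frame of tray between -0.005 and 0.03 m), for 0.2 s.
2. the shoehorn stands diagonally through the opening: handle end above the top board, blade end still below it (z of shoehorn_butt in the frame of organiser above 0.084 m and z of shoehorn_tip in the frame of organiser below 0.064 m and x of shoehorn_tip in the frame of organiser between -0.175 and 0.13 m and y of shoehorn_tip in the frame of organiser between -0.064 and 0.064 m), for 0.05 s.
At the end, for the whole second after the job is handed in: The tray is home in the bay (within 8 mm of the back stop) with both buckles in it; the gripper holds the shoehorn still (under 0.03 m/s and 0.2 rad/s), both its ends at least 46 mm above the organiser's top board, touching nothing but the fingers (all of step 1 and z of each of shoehorn_butt, shoehorn_tip in the frame of organiser above 0.12 m and contact force between the fingers and shoehorn above 1 N and linear speed of shoehorn below 0.03 m/s and angular speed of shoehorn below 0.2 rad/s and contact force between shoehorn and organiser below 0.1 N and contact force between shoehorn and tray below 0.1 N and contact force between shoehorn and flashlight below 0.1 N and contact force between shoehorn and dish below 0.1 N and contact force between shoehorn and dispenser below 0.1 N); the arm keeps its last pose, push and grip.
It fails at once if the tray is lifted more than 20 mm off the top board, or tipped more than 0.25 rad (z of tray in the frame of organiser above 0.094 m or angle between tray's own z axis and vertical above 0.25 rad).
It fails at once if the flashlight is disturbed (moved more than 30 mm) (distance of flashlight from where it was at the start of the episode above 0.03 m).
It fails at once if the dish is disturbed (moved more than 30 mm) (distance of dish from where it was at the start of the episode above 0.03 m).
It fails at once if the dispenser is disturbed (moved more than 30 mm) (distance of dispenser from where it was at the start of the episode above 0.03 m).
It also fails if it takes over 51 s, if anything falls off the work surface, if the arm or the gripper's body presses on something with over 40 N, if the wrist force passes 120 N, or if a joint passes its speed limit or range.

### The arm

A 6-joint arm with a two-finger parallel gripper is mounted at the origin on the work surface. World frame = base frame: x ahead of the robot, y to its left, z up, the work surface at z = 0. Lengths are in mm, angles in rad, forces in N, time in s.
With the tool pointing down it reaches from about 350 to 975 mm from the base axis. Payload 7.1 kg.
Tool frame: the origin (TCP) lies between the finger pads; the fingertips stand 8 mm ahead of it and the grasp point (between the pads) lies 11 mm behind it; x points along the fingers, y is the direction in which the jaws open and shut, and the axes are right-handed (so a half turn about x gives the same grasp; the last joint's range is limited). The gripper opens to 88 mm and grips with 3 to 60 N. Pads are 20 mm wide; open, the fingers measure 115 mm over their backs; the gripper's body (75 mm by 178 mm) begins 61 mm behind the grasp point.
Start: joints at [1.191, 0.423, 1.63, -0, 1.089, -0.019], TCP at [220.607, 584.754, 230.675] pointing down, gripper open.
Joint ranges: [-3, 3], [-0.9, 2.11], [0.09, 2.58], [-1.31, 4.45], [0.11, 2.69], [-2.54, 2.54]. Speed limits (rad/s): [2.39, 2.39, 3.01, 3.14, 3.14, 3.14].

### API

Orientations are given as a rotation vector (axis times angle).
In Python, from workcell import ctrl gives the robot as it stands.
- The arm moves only by the tool apply_moves, never from a script. Its argument "increments" is a list of rows, each an object with "gripper": the opening in per cent of the stroke, from 0 (shut) to 100 (fully open); "delta_pos": the shift along the tool's x, y, z in cm, a list of three; "dr": the turn, a rotation vector about the tool's x, y, z in rad, a list of three. In form: [{"gripper": gripper, "delta_pos": [dx, dy, dz], "dr": [ax, ay, az]}, ...]. A call has exactly 5 rows; each row shifts and turns the commanded pose from where the row before left it, along the tool's axes as they then stand; what a row does not reach is not made up. A row lasts 1/12 s, in which the tool goes at most 41.7 mm and 7.16 degrees, less where a joint would pass 70% of its speed; a pose out of reach is approached as far as the arm can. A call with a gripper value outside its range is refused whole. The fingers move at their own pace and stop on an object; the grip force is fixed at half the most. Time passes only in rows, so rows that do not move let the fingers close, or fill a call up. It gives the time, the measured TCP pose, the force and the opening at its end, in the units of the state.
- ctrl.get_obs(): the state, without advancing time (a new reading comes with each control period).
- ctrl.get_image(name): name is "scene" or "side" or "wrist"; returns a dict with "img" (400x640x3 uint8, red, green, blue), "range_z" (400x640 float32, mm along the optical axis (not along the pixel's ray), 0 where there is no reading), "mtx" (3x3 intrinsics, pixels), "rvec" (rotation vector, rad) and "tvec" (3), from world to camera coordinates, as OpenCV has them. Camera axes: x right, y down, z forward; pixel columns grow to the right and rows downward; lengths in mm; the calibration is good to about 2 mm. A picture is of the moment at which its call begins.
- ctrl.close_job(): hands the job in, once; it reports no verdict.
The state is a dict: "t": time; "qpos": joint angles; "qvel": joint speeds; "joint_torque": joint torques, N m; "ee_pos": TCP position; "orientation": TCP orientation; "ft_force": force on the tool from outside, world axes, zero at the start; "moment": the same for the moment, N m; "width": finger opening in mm.
Only numpy, scipy, OpenCV 4.12 (cv2) and the standard library are available. Lean on these libraries where they do the work, as an engineer would, in place of code of your own. Each camera call takes 0.05 s, during which the arm holds its last target. There are 200 camera calls.

## Working session

There is one attempt and no reset: what is moved stays moved. The work goes in short steps, Python scripts to look and compute and a tool call to move; the robot and the scene stay as the last step left them, time stands still between calls to the robot, and variables do not carry over. Pictures are saved under pics/ and viewed, about 8 in all and at most 12, crops included, and the job is handed in when it is done.

Besides the shell and the picture viewer there is one more tool, called after "Emit:" by a JSON object that holds its "method" and its "body", one argument or row to a line. apply_moves: Moves the arm, as the interface text tells. Its arguments: {"type":"object","properties":{"increments":{"type":"array","items":{"type":"object","properties":{"gripper":{"type":"number"},"delta_pos":{"type":"array","items":{"type":"number"}},"dr":{"type":"array","items":{"type":"number"}}}}}},"required":["increments"]}

```bash
mkdir -p pics; ls; cat > h.py <<'E'
import numpy as np,cv2
from workcell import ctrl
from scipy.spatial.transform import Rotation as R
def cam(n):
    d=ctrl.get_image(n); d['R']=cv2.Rodrigues(np.array(d['rvec'],float))[0]; d['t']=np.array(d['tvec'],float).ravel(); d['K']=np.array(d['mtx'],float); return d
def cloud(d):
    z=d['range_z'].astype(float); h,w=z.shape; u,v=np.meshgrid(np.arange(w),np.arange(h))
    p=np.stack([(u-d['K'][0,2])/d['K'][0,0]*z,(v-d['K'][1,2])/d['K'][1,1]*z,z],-1)
    P=(p-d['t'])@d['R']; P[z==0]=np.nan; return P
def plane(d,u,v,z):
    r=d['R'].T@np.linalg.solve(d['K'],[u,v,1.]); c=-d['R'].T@d['t']; return c+r*(z-c[2])/r[2]
def proj(d,P):
    return cv2.projectPoints(np.array(P,float).reshape(-1,3),np.array(d['rvec'],float),d['t'],d['K'],None)[0].reshape(-1,2)
def save(n,im): cv2.imwrite('pics/'+n,cv2.cvtColor(im,cv2.COLOR_RGB2BGR))
def pose():
    o=ctrl.get_obs(); return np.array(o['ee_pos']),R.from_rotvec(o['orientation']),o
E
python3 - <<'E'
from h import *
d=cam('scene'); save('scene0.png',d['img']); s=cam('side'); save('side0.png',s['img'])
p,r,o=pose(); print(o); print(r.as_matrix().round(3))
for c in(d,s): print((-c['R'].T@c['t']).round(), c['R'][2].round(2))
np.save('scene0.npy',cloud(d));np.save('side0.npy',cloud(s))
E
```

```text
pics
{'t': 0.1, 'qpos': array([ 1.19098718e+00,  4.23766865e-01,  1.63061679e+00, -2.91367916e-07,
        1.08862442e+00, -1.90213363e-02]), 'qvel': array([ 1.57939291e-03, -1.94357987e-03, -3.65379810e-03,  1.56208046e-03,
        3.24891558e-04,  1.15053831e-05]), 'joint_torque': array([-9.32511721e-04, -5.45614386e+01, -2.74322516e+01,  6.45036972e-02,
        1.88810402e-02, -4.48978608e-05]), 'ee_pos': array([220.43338567, 584.29716301, 229.97664524]), 'orientation': array([ 0.28200019,  1.55247621, -0.28418935]), 'ft_force': array([-0.16456921, -0.23734636,  0.00685321]), 'moment': array([ 0.00249863, -0.0196146 ,  0.02826209]), 'width': 87.89563484231039}
[[-0.001  0.353  0.936]
 [-0.001  0.936 -0.353]
 [-1.    -0.001 -0.   ]]
[1263.  148.  773.] [-0.73 -0.16 -0.66]
[ 314. -929.  715.] [ 0.18  0.81 -0.56]
```

View pics/scene0.png

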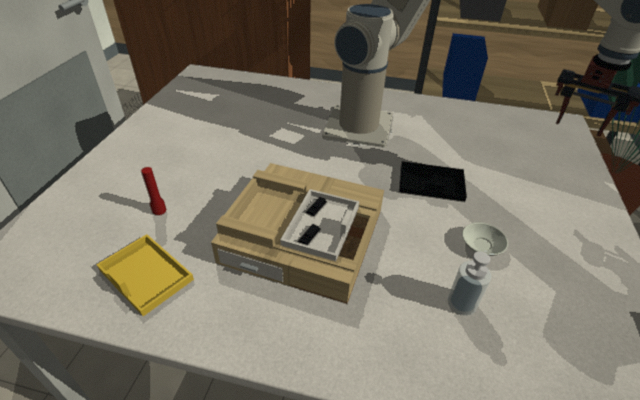

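View pics/side0.png

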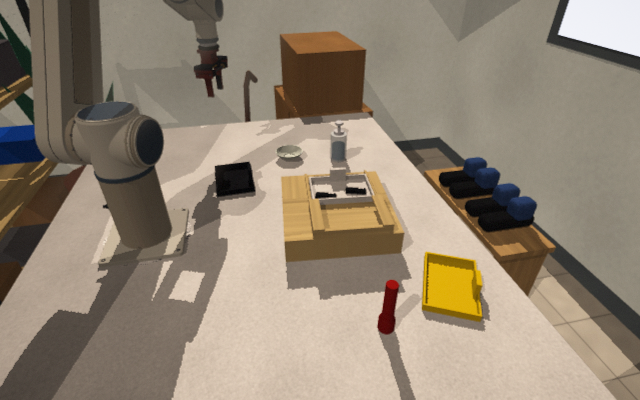

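The scene view (camera faces the robot) shows the organiser at about (300,230), with the white tray at (322,222), its tab at (350,218) and two black buckles inside at (315,206) and (308,234). In the side view the tab is at (338,175).
Candidates for the tray are white (322,222), yellow (145,275) and black (432,180). I choose the white one on the organiser. The dispenser and dish stand to +y, and the flashlight to -y.

```bash
cat > m.py <<'E'
from h import *
import sys
for n in('scene','side'):
    d=cam(n); P=cloud(d); im=d['img']
    hsv=cv2.cvtColor(im,cv2.COLOR_RGB2HSV)
    z=P[...,2]
    reg=(P[...,0]>350)&(P[...,0]<900)&(abs(P[...,1])<400)
    wood=reg&(hsv[...,1]>70)&(hsv[...,0]>8)&(hsv[...,0]<24)&(z>55)&(z<115)
    n_,l,st,_=cv2.connectedComponentsWithStats(wood.astype(np.uint8))
    wood=l==1+st[1:,4].argmax()
    print(n,'wood',wood.sum(),cv2.minAreaRect(P[wood][:,:2].astype(np.float32)), np.histogram(z[wood],bins=np.arange(55,117,4)))
    wm=reg&(hsv[...,1]<60)&(z>82)&(z<140)&(im.sum(-1)>200)
    n_,l,st,ce=cv2.connectedComponentsWithStats(wm.astype(np.uint8))
    for i in range(1,n_):
        if st[i,4]>25: q=P[l==i]; print('white',st[i],ce[i].round(),q.mean(0).round(1),q.min(0).round(),q.max(0).round())
    t=reg&(hsv[...,1]<60)&(z>110)&(z<135)
    # tab
    q=P[t]; print('tabcand',len(q)); 
    ys,xs=np.where(t); 
    if len(q): print(np.c_[xs,ys,q].round(0)[::max(1,len(q)//15)])
    save(n+'_c.png',cv2.resize(im[150:320,190:410] if n=='scene' else im[150:270,270:410],None,fx=3.5,fy=3.5,interpolation=cv2.INTER_CUBIC))
E
python3 m.py
```

```text
scene wood 9346 ((558.5994262695312, -46.7093505859375), (329.4659729003906, 326.0096740722656), 84.01654815673828) (array([ 106,  147,  191,  459, 5588,  781,  322,  117,  108,  109,  245,
        322,  842,    9,    0]), array([ 55,  59,  63,  67,  71,  75,  79,  83,  87,  91,  95,  99, 103,
       107, 111, 115]))
white [ 280  190   79   70 1023] [323. 224.] [597.   11.2  93.9] [487. -69.  82.] [686.  79. 124.]
white [456 261  35  33 715] [474. 276.] [680.3 343.3 111.1] [641. 313.  82.] [703. 376. 138.]
tabcand 473
[[347. 210. 567.  61. 121.]
 [350. 215. 581.  71. 120.]
 [344. 220. 602.  61. 122.]
 [341. 225. 615.  57. 117.]
 [468. 263. 660. 329. 122.]
 [460. 266. 661. 316. 110.]
 [476. 267. 674. 342. 130.]
 [486. 268. 661. 365. 119.]
 [471. 270. 676. 335. 122.]
 [480. 271. 672. 353. 118.]
 [466. 273. 678. 327. 112.]
 [475. 274. 686. 342. 123.]
 [466. 276. 685. 327. 111.]
 [479. 277. 688. 350. 118.]
 [476. 279. 688. 347. 111.]
 [477. 283. 697. 348. 110.]]
side wood 5861 ((558.9522705078125, -47.37965393066406), (335.4888000488281, 321.6551208496094), 84.03816986083984) (array([ 15
[... 206 characters left out ...]
  16  17 210] [338. 136.] [664.5 327.1 106.1] [636. 305.  82.] [697. 373. 139.]
white [309 168  65  31 416] [338. 178.] [590.7  47.3  96.8] [489. -55.  82.] [681.  75. 124.]
white [319 195  52   8 220] [344. 199.] [578.8 -59.5  88.9] [505. -73.  82.] [658. -27.  96.]
tabcand 150
[[338. 128. 666. 341. 132.]
 [342. 129. 684. 351. 123.]
 [334. 131. 651. 343. 121.]
 [334. 132. 650. 339. 119.]
 [344. 132. 692. 348. 110.]
 [343. 133. 681. 324. 118.]
 [343. 134. 682. 328. 112.]
 [344. 136. 682. 311. 111.]
 [339. 168. 597.  66. 120.]
 [333. 169. 577.  64. 120.]
 [343. 169. 608.  60. 119.]
 [337. 170. 587.  55. 120.]
 [331. 171. 569.  61. 116.]
 [341. 171. 601.  56. 114.]
 [335. 172. 581.  55. 114.]]
```

View pics/scene_c.png

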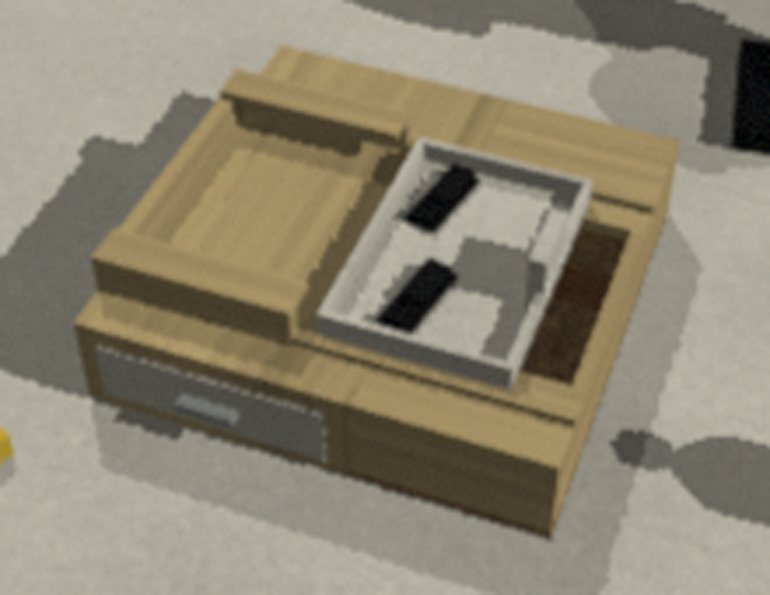

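The crop confirms the white tray, with both buckles lying inside it. Its rim corners are at crop (318,318), (425,140), (592,180) and (510,385), and the dark opening is at (585,300).

```bash
cat > g.py <<'E'
from h import *
d=cam('scene'); f=lambda u,v,z: plane(d,190+u/3.5,150+v/3.5,z).round(1)
rim=np.array([f(*c,94) for c in((318,318),(425,140),(592,180),(510,385))]); print(rim)
a=rim[0]-rim[1];b=rim[3]-rim[0];c=rim[3]-rim[2];e=rim[2]-rim[1]
print('len x',np.linalg.norm(a),np.linalg.norm(c),'y',np.linalg.norm(b),np.linalg.norm(e),'ctr',rim.mean(0))
print([np.degrees(np.arctan2(v[1],v[0])) for v in(a,c,b,e)])
cor=[f(*c,74) for c in((678,142),(560,465),(283,46),(78,325))]; print(np.array(cor))
v=cor[1]-cor[0]; print(np.linalg.norm(v),np.degrees(np.arctan2(v[1],v[0])))
op=[f(*c,74) for c in((630,232),(575,382))]; print('open +y corners',op)
th=np.radians(-6); 
for n in('scene','side'):
    dd=cam(n);P=cloud(dd); m=(P[...,2]>104)&(P[...,2]<126)&(P[...,0]>540)&(P[...,0]<650)&(P[...,1]>30)&(P[...,1]<100)
    q=P[m]; L=(q-[590.6,41.6,0])[:,:2]@np.array([[np.cos(th),-np.sin(th)],[np.sin(th),np.cos(th)]])
    t=q[:,2]>119
    print(n,m.sum(),'tab in org',L.min(0),L.max(0),np.median(L,0),'top',L[t].mean(0) if t.any() else 0,q[:,2].max())
    ys,xs=np.where(m);print(xs.min(),xs.max(),ys.min(),ys.max())
E
python3 g.py
```

```text
[[674.8 -65.6  94. ]
 [489.2 -43.5  94. ]
 [500.5  80.6  94. ]
 [697.3  63.1  94. ]]
len x 186.91112861464399 197.57654212987933 y 130.65198046719382 124.61340216846662 ctr [590.45   8.65  94.  ]
[np.float64(-6.790424054674592), np.float64(-5.081533552805007), np.float64(80.08347387909274), np.float64(84.7972456375849)]
[[ 419.2  133.9   74. ]
 [ 733.   101.9   74. ]
 [ 383.8 -187.8   74. ]
 [ 702.8 -219.1   74. ]]
315.4273925961409 -5.8226541406618395
open +y corners [array([524.7, 113.2,  74. ]), array([667.9,  99.5,  74. ])]
scene 136 tab in org [-25.52754809  15.70072509] [25.96850718 28.39594081] [ 3.68708143 23.24604216] top [ 0.83288062 22.10696687] 124.1254341686726
340 351 210 230
side 108 tab in org [-26.12437472   8.78235297] [22.33031051 28.69594532] [-3.56564225 15.23511071] top [-4.00699398 18.82818508] 124.78999936639943
330 345 168 175
```

Emit:
{"method": "apply_moves", "body": {
  "increments": [
    {"gripper": 60, "delta_pos": [0, -2.3, 3.4], "dr": [0, 0, 0]},
    {"gripper": 60, "delta_pos": [0, -2.3, 3.4], "dr": [0, 0, 0]},
    {"gripper": 60, "delta_pos": [0, -2.3, 3.4], "dr": [0, 0, 0]},
    {"gripper": 60, "delta_pos": [0, -2.3, 3.4], "dr": [0, 0, 0]},
    {"gripper": 60, "delta_pos": [0, -2.3, 3.4], "dr": [0, 0, 0]}
  ]
}}

```text
t: 0.77
ee_pos: [339.7, 415.6, 230.8]
orientation: [0.283, 1.552, -0.282]
ft_force: [0.1, -0.1, 0.7]
width: 57.9
```

Emit:
{"method": "apply_moves", "body": {
  "increments": [
    {"gripper": 60, "delta_pos": [0, -2.3, 3.4], "dr": [0, 0, 0]},
    {"gripper": 60, "delta_pos": [0, -2.3, 3.4], "dr": [0, 0, 0]},
    {"gripper": 60, "delta_pos": [0, -2.3, 3.4], "dr": [0, 0, 0]},
    {"gripper": 60, "delta_pos": [0, -2.3, 3.4], "dr": [0, 0, 0]},
    {"gripper": 60, "delta_pos": [0, -2.3, 3.4], "dr": [0, 0, 0]}
  ]
}}

```text
t: 1.18
ee_pos: [458.4, 247.8, 230.9]
orientation: [0.283, 1.552, -0.283]
ft_force: [0.6, 0.4, -0.1]
width: 52.4
```

Emit:
{"method": "apply_moves", "body": {
  "increments": [
    {"gripper": 60, "delta_pos": [0, -2.3, 3.4], "dr": [0, 0, 0]},
    {"gripper": 60, "delta_pos": [0, -2.3, 3.4], "dr": [0, 0, 0]},
    {"gripper": 60, "delta_pos": [0, -2.3, 3.4], "dr": [0, 0, 0]},
    {"gripper": 60, "delta_pos": [0, -2.3, 3.4], "dr": [0, 0, 0]},
    {"gripper": 60, "delta_pos": [0, 0, 0], "dr": [0, 0, 0]}
  ]
}}

```text
t: 1.6
ee_pos: [556.0, 110.4, 231.0]
orientation: [0.286, 1.549, -0.287]
ft_force: [0.2, -0.4, -0.0]
width: 52.8
```

Emit:
{"method": "apply_moves", "body": {
  "increments": [
    {"gripper": 60, "delta_pos": [0, 0, 0], "dr": [-0.065, 0, 0]},
    {"gripper": 60, "delta_pos": [0, 0, 0], "dr": [-0.065, 0, 0]},
    {"gripper": 60, "delta_pos": [0, 0, 0], "dr": [-0.065, 0, 0]},
    {"gripper": 60, "delta_pos": [0, 0, 0], "dr": [-0.065, 0, 0]},
    {"gripper": 60, "delta_pos": [0, 0, 0], "dr": [0, 0, 0]}
  ]
}}

```text
t: 2.02
ee_pos: [552.0, 115.7, 230.7]
orientation: [0.077, 1.57, -0.077]
ft_force: [0.3, 0.2, -0.6]
width: 52.9
```

```bash
cat > go.py <<'E'
from h import *
import sys
def go(T,label='',u=None):
    p,r,o=pose(); M=r.as_matrix()
    print(label,'tcp',p.round(1),'w',round(o['width'],1),'F',np.array(o['ft_force']).round(1),'t',round(o['t'],2))
    print('tool x',M[:,0].round(3),'y',M[:,1].round(3),'ang y',np.degrees(np.arctan2(M[1,1],M[0,1])).round(2))
    print('delta tool mm',(M.T@(np.array(T)-p)).round(1))
TH=np.radians(-6); O=np.array([590.6,41.6,0])
def org(x,y,z): return O+np.array([np.cos(TH)*x-np.sin(TH)*y,np.sin(TH)*x+np.cos(TH)*y,z])
if __name__=='__main__':
    T=org(*map(float,sys.argv[1:4])); print(T.round(1)); go(T)
E
python3 go.py 0 21.5 104
```

```text
[592.8  63.  104. ]
 tcp [552.  115.7 230.7] w 52.9 F [ 0.3  0.2 -0.6] t 2.02
tool x [-0.  0. -1.] y [0.098 0.995 0.   ] ang y 84.35
delta tool mm [126.6 -48.4  45.8]
```

Emit:
{"method": "apply_moves", "body": {
  "increments": [
    {"gripper": 60, "delta_pos": [0, -2.4, 2.3], "dr": [0, 0, 0]},
    {"gripper": 60, "delta_pos": [0, -2.4, 2.3], "dr": [0, 0, 0]},
    {"gripper": 60, "delta_pos": [3, 0, 0], "dr": [0, 0, 0]},
    {"gripper": 60, "delta_pos": [3, 0, 0], "dr": [0, 0, 0]},
    {"gripper": 60, "delta_pos": [2, 0, 0], "dr": [0, 0, 0]}
  ]
}}

```text
t: 2.43
ee_pos: [592.5, 62.7, 148.6]
orientation: [0.082, 1.571, -0.082]
ft_force: [-0.2, -0.2, 0.2]
width: 52.8
```

```bash
python3 go.py 0 21.5 104; python3 -c "
from h import *
d=cam('wrist');s=cam('side');a=s['img'][120:260,250:430]
save('w1.png',np.hstack([d['img'][:,100:540],cv2.resize(a,(360,400))[:, :]]) )
P=cloud(d);hsv=cv2.cvtColor(d['img'],cv2.COLOR_RGB2HSV)
m=(P[...,2]>116)&(P[...,2]<127)&(abs(P[...,0]-593)<40)&(abs(P[...,1]-63)<18)&(hsv[...,1]<60)
q=P[m];print(m.sum(),cv2.minAreaRect(q[:,:2].astype(np.float32)) if m.any() else 0)
"
```

```text
[592.8  63.  104. ]
 tcp [592.5  62.7 148.6] w 52.8 F [-0.2 -0.2  0.2] t 2.43
tool x [-0.002 -0.    -1.   ] y [ 0.104  0.995 -0.   ] ang y 84.04
delta tool mm [44.6  0.3  0.4]
1645 ((591.2463989257812, 61.81095886230469), (11.788176536560059, 50.73030471801758), 83.78001403808594)
```

View pics/w1.png

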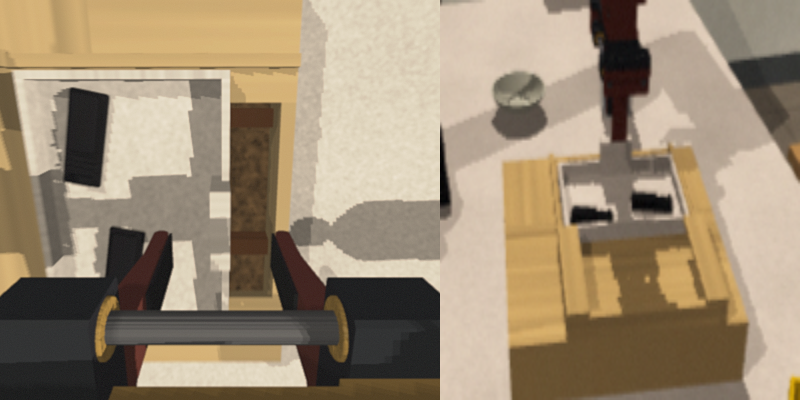

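The wrist view shows the tab top at (220,205), between the open fingers and clear of the buckles. It measures 50.7 x 11.8 mm at (591,62), which matches the description. Next I go down and grip.

Emit:
{"method": "apply_moves", "body": {
  "increments": [
    {"gripper": 60, "delta_pos": [2.2, -0.1, -0.1], "dr": [0, 0, 0]},
    {"gripper": 60, "delta_pos": [2.2, 0, 0], "dr": [0, 0, 0]},
    {"gripper": 0, "delta_pos": [0, 0, 0], "dr": [0, 0, 0]},
    {"gripper": 0, "delta_pos": [0, 0, 0], "dr": [0, 0, 0]},
    {"gripper": 0, "delta_pos": [0, 0, 0], "dr": [0, 0, 0]}
  ]
}}

```text
t: 2.95
ee_pos: [593.2, 62.5, 108.4]
orientation: [0.08, 1.567, -0.079]
ft_force: [0.3, -0.5, 0.5]
width: 36.1
```

Emit:
{"method": "apply_moves", "body": {
  "increments": [
    {"gripper": 0, "delta_pos": [0, 0, 0], "dr": [0, 0, 0]},
    {"gripper": 0, "delta_pos": [0, 0, 0], "dr": [0, 0, 0]},
    {"gripper": 0, "delta_pos": [0, 0, 0], "dr": [0, 0, 0]},
    {"gripper": 0, "delta_pos": [0, -0.5, 0], "dr": [0, 0, 0]},
    {"gripper": 0, "delta_pos": [0, -0.5, 0], "dr": [0, 0, 0]}
  ]
}}

```text
t: 3.37
ee_pos: [592.0, 52.9, 107.7]
orientation: [0.08, 1.567, -0.078]
ft_force: [0.6, 5.7, 4.2]
width: 11.8
```

```bash
python3 go.py 0 -121 104
```

```text
[578.  -78.7 104. ]
 tcp [592.   52.9 107.7] w 11.8 F [0.6 5.7 4.2] t 3.37
tool x [ 0.002  0.001 -1.   ] y [0.101 0.995 0.002] ang y 84.22
delta tool mm [   3.5 -132.4   -0.7]
```

Emit:
{"method": "apply_moves", "body": {
  "increments": [
    {"gripper": 0, "delta_pos": [0, -1, 0], "dr": [0, 0, 0]},
    {"gripper": 0, "delta_pos": [0, -1, 0], "dr": [0, 0, 0]},
    {"gripper": 0, "delta_pos": [0, -1, 0], "dr": [0, 0, 0]},
    {"gripper": 0, "delta_pos": [0, -1, 0], "dr": [0, 0, 0]},
    {"gripper": 0, "delta_pos": [0, -1, 0], "dr": [0, 0, 0]}
  ]
}}

```text
t: 3.78
ee_pos: [587.0, 2.6, 107.7]
orientation: [0.08, 1.567, -0.078]
ft_force: [0.2, 5.7, 5.0]
width: 11.7
```

```bash
python3 go.py 0 -121 104
```

```text
[578.  -78.7 104. ]
 tcp [587.    2.6 107.7] w 11.7 F [0.2 5.7 5. ] t 3.78
tool x [ 0.002  0.001 -1.   ] y [0.101 0.995 0.001] ang y 84.2
delta tool mm [  3.6 -81.8  -0.8]
```

Emit:
{"method": "apply_moves", "body": {
  "increments": [
    {"gripper": 0, "delta_pos": [0, -1, 0], "dr": [0, 0, 0]},
    {"gripper": 0, "delta_pos": [0, -1, 0], "dr": [0, 0, 0]},
    {"gripper": 0, "delta_pos": [0, -1, 0], "dr": [0, 0, 0]},
    {"gripper": 0, "delta_pos": [0, -1, 0], "dr": [0, 0, 0]},
    {"gripper": 0, "delta_pos": [0, -1, 0], "dr": [0, 0, 0]}
  ]
}}

```text
t: 4.2
ee_pos: [581.8, -47.2, 107.7]
orientation: [0.081, 1.567, -0.079]
ft_force: [0.7, 6.2, 5.3]
width: 11.9
```

Emit:
{"method": "apply_moves", "body": {
  "increments": [
    {"gripper": 0, "delta_pos": [0, -0.5, 0], "dr": [0, 0, 0]},
    {"gripper": 0, "delta_pos": [0, -0.5, 0], "dr": [0, 0, 0]},
    {"gripper": 0, "delta_pos": [0, -0.5, 0], "dr": [0, 0, 0]},
    {"gripper": 0, "delta_pos": [0, -0.5, 0], "dr": [0, 0, 0]},
    {"gripper": 0, "delta_pos": [0, -0.5, 0], "dr": [0, 0, 0]}
  ]
}}

```text
t: 4.62
ee_pos: [579.3, -71.9, 107.7]
orientation: [0.081, 1.567, -0.079]
ft_force: [0.6, 6.7, 5.8]
width: 11.8
```

```bash
python3 go.py 0 -121 104
```

```text
[578.  -78.7 104. ]
 tcp [579.3 -71.9 107.7] w 11.8 F [0.6 6.7 5.8] t 4.62
tool x [ 0.002  0.001 -1.   ] y [0.101 0.995 0.001] ang y 84.19
delta tool mm [ 3.7 -6.9 -0.6]
```

Emit:
{"method": "apply_moves", "body": {
  "increments": [
    {"gripper": 0, "delta_pos": [0, -0.2, 0], "dr": [0, 0, 0]},
    {"gripper": 0, "delta_pos": [0, -0.2, 0], "dr": [0, 0, 0]},
    {"gripper": 0, "delta_pos": [0, -0.2, 0], "dr": [0, 0, 0]},
    {"gripper": 0, "delta_pos": [0, -0.1, 0], "dr": [0, 0, 0]},
    {"gripper": 0, "delta_pos": [0, -0.1, 0], "dr": [0, 0, 0]}
  ]
}}

```text
t: 5.03
ee_pos: [578.6, -79.5, 107.7]
orientation: [0.081, 1.567, -0.079]
ft_force: [2.2, 13.5, 5.5]
width: 11.2
```

Emit:
{"method": "apply_moves", "body": {
  "increments": [
    {"gripper": 0, "delta_pos": [0, -0.1, 0], "dr": [0, 0, 0]},
    {"gripper": 0, "delta_pos": [0, -0.1, 0], "dr": [0, 0, 0]},
    {"gripper": 0, "delta_pos": [0, 0, 0], "dr": [0, 0, 0]},
    {"gripper": 0, "delta_pos": [0, 0, 0], "dr": [0, 0, 0]},
    {"gripper": 0, "delta_pos": [0, 0, 0], "dr": [0, 0, 0]}
  ]
}}

```text
t: 5.45
ee_pos: [578.6, -79.5, 107.7]
orientation: [0.083, 1.567, -0.077]
ft_force: [1.9, 16.9, 7.2]
width: 11.8
```

Emit:
{"method": "apply_moves", "body": {
  "increments": [
    {"gripper": 30, "delta_pos": [0, 0, 0], "dr": [0, 0, 0]},
    {"gripper": 30, "delta_pos": [0, 0, 0], "dr": [0, 0, 0]},
    {"gripper": 30, "delta_pos": [0, 0, 0], "dr": [0, 0, 0]},
    {"gripper": 30, "delta_pos": [-2, 0, 0], "dr": [0, 0, 0]},
    {"gripper": 30, "delta_pos": [-4, 0, 0], "dr": [0, 0, 0]}
  ]
}}

```text
t: 5.87
ee_pos: [574.0, -82.2, 162.9]
orientation: [0.08, 1.579, -0.079]
ft_force: [0.1, 0.1, -0.5]
width: 26.6
```

Emit:
{"method": "apply_moves", "body": {
  "increments": [
    {"gripper": 60, "delta_pos": [-4, 0, 0], "dr": [0, 0, 0]},
    {"gripper": 60, "delta_pos": [-4, 0, 0], "dr": [0, 0, 0]},
    {"gripper": 60, "delta_pos": [-4, 4, -2], "dr": [0, 0, 0]},
    {"gripper": 60, "delta_pos": [-4, 4, -2], "dr": [0, 0, 0]},
    {"gripper": 60, "delta_pos": [0, 4, -1], "dr": [0, 0, 0]}
  ]
}}

```text
t: 6.28
ee_pos: [551.3, 15.6, 308.1]
orientation: [0.081, 1.56, -0.082]
ft_force: [0.7, 0.8, 0.6]
width: 52.1
```

```bash
python3 go.py 0 0 300; python3 -c "
from h import *
d=cam('wrist');save('w2.png',d['img']);np.savez('w2.npz',P=cloud(d),im=d['img'])
s=cam('scene');P=cloud(s);np.savez('s2.npz',P=P,im=s['img']);from go import org,TH,O
for n,P in(('scene',P),('wrist',cloud(d))):
    L=(P-O)@np.array([[np.cos(TH),-np.sin(TH),0],[np.sin(TH),np.cos(TH),0],[0,0,1]])
    m=(L[...,2]>112)&(L[...,2]<126)&(abs(L[...,0])<40)&(L[...,1]<-90)&(L[...,1]>-150)
    q=L[m];print(n,m.sum(),q.min(0) if len(q) else 0,q.max(0) if len(q) else 0)
"
```

```text
[590.6  41.6 300. ]
 tcp [551.3  15.6 308.1] w 52.1 F [0.7 0.8 0.6] t 6.28
tool x [ 0.009 -0.001 -1.   ] y [ 0.104  0.995 -0.   ] ang y 84.03
delta tool mm [ 8.4 30.  36.3]
scene 112 [ -26.72580757 -125.60973696  112.0715374 ] [  25.91317563 -112.96087962  123.57735493]
wrist 619 [ -25.89628453 -127.82756631  112.00752457] [  24.91696041 -115.00619066  125.55716525]
```

View pics/w2.png

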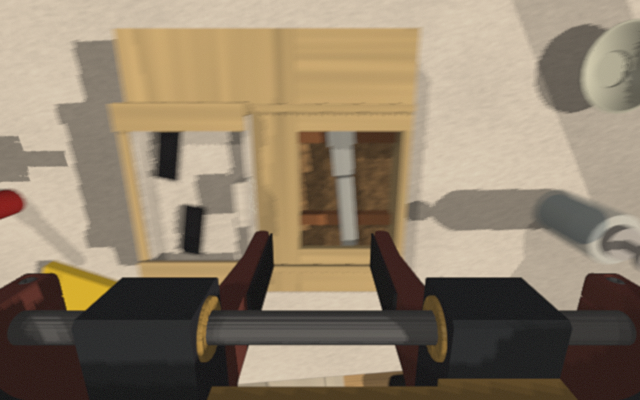

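The wrist view shows the tray home: both buckles are inside at (168,155) and (192,228), and the tab measures y -121, as expected for home. The shoehorn shows in the opening, with its handle running (343,175) to (349,243) and its blade at (342,150). Next I measure it.

```bash
python3 - <<'E'
from h import *
from go import *
d=cam('wrist'); A=np.array([[np.cos(TH),-np.sin(TH),0],[np.sin(TH),np.cos(TH),0],[0,0,1]])
loc=lambda P:(P-O)@A
print('cam',loc(-d['R'].T@d['t']))
for u,v in((300,131),(402,131),(398,250),(300,250)): print('opening corner',loc(plane(d,u,v,74)).round(1))
L=loc(cloud(d)); hsv=cv2.cvtColor(d['img'],cv2.COLOR_RGB2HSV)
m=(abs(L[...,0])<130)&(abs(L[...,1])<60)&(L[...,2]>27)&(L[...,2]<56)&(hsv[...,1]<60)
m=cv2.morphologyEx(m.astype(np.uint8),cv2.MORPH_OPEN,np.ones((3,3)))>0
ys,xs=np.where(m);print(m.sum(),xs.min(),xs.max(),ys.min(),ys.max())
for x0 in range(-90,120,10):
    k=m&(L[...,0]>=x0)&(L[...,0]<x0+10)
    if k.sum()>4: q=L[k]; print(x0,k.sum(),'y',q[:,1].min().round(1),q[:,1].max().round(1),'z',np.median(q[:,2]).round(1))
E
```

```text
cam [-116.67205794  -26.66593167  458.75178466]
opening corner [-80.2 -50.4  74. ]
opening corner [-81.2  66.8  74. ]
opening corner [68.8 73.4 74. ]
opening corner [ 69.7 -52.   74. ]
2046 320 349 136 250
-80 25 y -26.2 4.5 z 33.9
-70 219 y -27.5 7.2 z 34.0
-60 189 y -26.1 7.5 z 34.0
-50 147 y -19.6 5.2 z 34.1
-40 157 y -19.5 6.9 z 34.1
-30 140 y -18.0 7.2 z 34.0
-20 173 y -17.9 7.3 z 34.8
-10 113 y -14.0 5.6 z 46.9
0 117 y -12.6 7.1 z 46.6
10 105 y -12.1 7.4 z 47.0
20 114 y -10.9 9.0 z 46.8
30 105 y -9.5 9.4 z 46.9
40 110 y -9.0 12.3 z 46.6
50 102 y -8.5 11.3 z 47.0
60 100 y -6.2 13.1 z 46.7
70 102 y -5.9 13.3 z 46.9
80 28 y -4.5 13.5 z 46.9
```

```bash
python3 - <<'E'
from h import *
from go import *
d=cam('wrist'); A=np.array([[np.cos(TH),-np.sin(TH),0],[np.sin(TH),np.cos(TH),0],[0,0,1]])
L=(cloud(d)-O)@A
b=(L[...,2]>70)&(L[...,2]<77)
def edges(sel,ax):
    q=L[b&sel][:,ax]; q=np.sort(q); g=np.diff(q); i=np.argsort(g)[-3:]; return q[0].round(1),q[-1].round(1),[(q[j].round(1),q[j+1].round(1)) for j in i]
for x in(-50,-20,0,20,45): print('y edges at x',x,edges((abs(L[...,0]-x)<3)&(L[...,1]>-112),1))
for y in(-40,-20,40): print('x edges at y',y,edges(abs(L[...,1]-y)<3,0))
for y in(68,):print('strip y68',edges(abs(L[...,1]-y)<1.5,0))
for x in (-140,-150): print('outer y at x',x,edges((abs(L[...,0]-x)<3),1))
E
```

```text
y edges at x -50 (np.float64(-111.4), np.float64(71.5), [(np.float64(-98.3), np.float64(-97.1)), (np.float64(67.7), np.float64(69.0)), (np.float64(-63.2), np.float64(61.1))])
y edges at x -20 (np.float64(-111.8), np.float64(71.5), [(np.float64(69.0), np.float64(70.1)), (np.float64(-64.9), np.float64(-63.8)), (np.float64(-62.6), np.float64(61.2))])
y edges at x 0 (np.float64(-111.6), np.float64(70.9), [(np.float64(-67.8), np.float64(-66.7)), (np.float64(-77.5), np.float64(-76.3)), (np.float64(-63.0), np.float64(61.1))])
y edges at x 20 (np.float64(-111.7), np.float64(298.4), [(np.float64(294.4), np.float64(296.1)), (np.float64(-62.4), np.float64(61.3)), (np.float64(71.1), np.float64(286.4))])
y edges at x 45 (np.float64(-111.3), np.float64(278.7), [(np.float64(-105.1), np.float64(-93.9)), (np.float64(-62.4), np.float64(61.3)), (np.float64(71.7), np.float64(276.3))])
x edges at y -40 (np.float64(-182.8), np.float64(137.6), [(np.float64(-106.0), np.float64(-96.2)), (np.float64(97.2), np.float64(108.1)), (np.float64(-76.0), np.float64(74.2))])
x edges at y -20 (np.float64(-182.9), np.float64(137.3), [(np.float64(-106.2), np.float64(-96.4)), (np.float64(96.8), np.float64(107.8)), (np.float64(-76.2), np.float64(74.0))])
x edges at y 40 (np.float64(-183.5), np.float64(136.8), [(np.float64(128.1), np.float64(129.3)), (np.float64(-105.5), np.float64(-96.9)), (np.float64(-75.6), np.float64(109.2))])
strip y68 (np.float64(-183.6), np.float64(63.4), [(np.float64(25.3), np.float64(26.8)), (np.float64(61.8), np.float64(63.4)), (np.float64(-105.8), np.float64(-97.1))])
outer y at x -140 (np.float64(-255.2), np.float64(70.7), [(np.float64(-34.4), np.float64(-33.3)), (np.float64(-35.5), np.float64(-34.4)), (np.float64(-32.2), np.float64(-31.1))])
outer y at x -150 (np.float64(-256.8), np.float64(70.8), [(np.float64(-35.5), np.float64(-34.5)), (np.float64(-34.4), np.float64(-33.4)), (np.float64(-33.3), np.float64(-32.3))])
```

```bash
cat > plan.py <<'E'
import numpy as np,heapq
g=28.
def rect(s0,s1,n0,n1):
    S=np.arange(s0,s1+.1,(s1-s0)/max(1,int((s1-s0)/3)));N=np.arange(n0,n1+.1,(n1-n0)/max(1,int((n1-n0)/3)))
    return np.array([(s,n) for s in S for n in(n0,n1)]+[(s,n) for n in N for s in(s0,s1)])
pts=np.vstack([rect(-115,-5,0,5),rect(-5,115,0,18),rect(g-11,g+11,-6,74),rect(g-38,g+38,74,130)])-[g,0]
obs=[(-183,-75,64,74),(75,138,64,74),(-105,-97,74,80),(97,105,74,80),(-70,-55,0,28),(45,60,0,28),(-300,200,-50,8),(-300,-175,0,74),(130,300,0,74)]
def clr(X,Z,a):
    c,s=np.cos(a),np.sin(a);x=X+pts[:,0]*c-pts[:,1]*s;z=Z+pts[:,0]*s+pts[:,1]*c
    m=99
    for x0,x1,z0,z1 in obs:
        dx=np.maximum(x0-x,x-x1);dz=np.maximum(z0-z,z-z1)
        m=min(m,np.where((dx>0)|(dz>0),np.hypot(np.maximum(dx,0),np.maximum(dz,0)),np.maximum(dx,dz)).min())
    return m
Xs=np.arange(-58,170,4);Zs=np.arange(32,300,4);As=np.radians(np.arange(0,49,3))
C=np.array([[[clr(X,Z,a) for a in As] for Z in Zs] for X in Xs])
st=(int((22+58)/4),0,0);D={st:0};pr={};h=[(0,st)];print('start',C[st])
while h:
    d,n=heapq.heappop(h)
    if d>D[n]:continue
    if Zs[n[1]]-143*np.sin(As[n[2]])>140:break
    for i in(-1,0,1):
        for j in(-1,0,1):
            for k in(-1,0,1):
                q=(n[0]+i,n[1]+j,n[2]+k)
                if min(q)<0 or q[0]>=len(Xs) or q[1]>=len(Zs) or q[2]>=len(As) or C[q]<2:continue
                e=d+(abs(i)+abs(j)+1.3*abs(k))*(1+30/max(C[q],1)**1.5)
                if e<D.get(q,1e9):D[q]=e;pr[q]=n;heapq.heappush(h,(e,q))
p=[n]
while n in pr:n=pr[n];p.append(n)
for n in p[::-1]:
    a=As[n[2]];print(Xs[n[0]],Zs[n[1]],np.degrees(a).round(),'clr',C[n].round(1),'tip',(Xs[n[0]]-143*np.cos(a)).round(),(Zs[n[1]]-143*np.sin(a)).round(),'butt z',(Zs[n[1]]+87*np.sin(a)).round())
E
python3 plan.py; python3 go.py 22 -1 140
```

```text
start 4.0
22 32 0.0 clr 4.0 tip -121.0 32.0 butt z 32.0
18 36 0.0 clr 8.0 tip -125.0 36.0 butt z 36.0
14 36 0.0 clr 8.0 tip -129.0 36.0 butt z 36.0
10 36 0.0 clr 8.0 tip -133.0 36.0 butt z 36.0
6 36 0.0 clr 8.0 tip -137.0 36.0 butt z 36.0
2 36 0.0 clr 8.0 tip -141.0 36.0 butt z 36.0
-2 36 0.0 clr 8.0 tip -145.0 36.0 butt z 36.0
-6 36 0.0 clr 8.0 tip -149.0 36.0 butt z 36.0
-10 36 0.0 clr 8.0 tip -153.0 36.0 butt z 36.0
-14 36 0.0 clr 8.0 tip -157.0 36.0 butt z 36.0
-18 36 0.0 clr 8.0 tip -161.0 36.0 butt z 36.0
-22 40 0.0 clr 10.0 tip -165.0 40.0 butt z 40.0
-22 44 0.0 clr 10.0 tip -165.0 44.0 butt z 44.0
-22 44 3.0 clr 9.9 tip -165.0 37.0 butt z 49.0
-22 44 6.0 clr 10.3 tip -164.0 29.0 butt z 53.0
-22 48 9.0 clr 11.0 tip -163.0 26.0 butt z 62.0
-22 52 12.0 clr 11.9 tip -162.0 22.0 butt z 70.0
-22 56 12.0 clr 11.9 tip -162.0 26.0 butt z 74.0
-22 60 15.0 clr 12.6 tip -160.0 23.0 butt z 83.0
-18 60 15.0 clr 12.4 tip -156.0 23.0 butt z 83.0
-14 64 18.0 clr 11.8 tip -150.0 20.0 butt z 91.0
-10 64 18.0 clr 11.8 tip -146.0 20.0 butt z 91.0
-6 64 18.0 clr 11.8 tip -142.0 20.0 butt z 91.0
-2
[... 1074 characters left out ...]
5.5 tip -58.0 64.0 butt z 135.0
78 112 18.0 clr 15.5 tip -58.0 68.0 butt z 139.0
78 116 18.0 clr 15.7 tip -58.0 72.0 butt z 143.0
78 120 18.0 clr 16.8 tip -58.0 76.0 butt z 147.0
78 124 15.0 clr 19.7 tip -60.0 87.0 butt z 147.0
78 128 12.0 clr 27.6 tip -62.0 98.0 butt z 146.0
78 132 9.0 clr 37.5 tip -63.0 110.0 butt z 146.0
78 136 6.0 clr 48.3 tip -64.0 121.0 butt z 145.0
78 140 6.0 clr 52.2 tip -64.0 125.0 butt z 149.0
78 144 6.0 clr 56.1 tip -64.0 129.0 butt z 153.0
78 148 3.0 clr 63.1 tip -65.0 141.0 butt z 153.0
[612.4  38.3 140. ]
 tcp [549.2  17.  302.2] w 52.9 F [-0.2 -0.4  0. ] t 6.48
tool x [-0.    -0.001 -1.   ] y [ 0.099  0.995 -0.001] ang y 84.33
delta tool mm [162.2  27.5  60.8]
```

Emit:
{"method": "apply_moves", "body": {
  "increments": [
    {"gripper": 60, "delta_pos": [2.5, 1.4, 3], "dr": [0, 0, 0]},
    {"gripper": 60, "delta_pos": [2.5, 1.4, 3.1], "dr": [0, 0, 0]},
    {"gripper": 60, "delta_pos": [4, 0, 0], "dr": [0, 0, 0]},
    {"gripper": 60, "delta_pos": [3.5, 0, 0], "dr": [-0.047, 0, 0]},
    {"gripper": 60, "delta_pos": [3.5, 0, 0], "dr": [-0.047, 0, 0]}
  ]
}}

```text
t: 6.9
ee_pos: [612.5, 36.6, 139.6]
orientation: [0.004, 1.573, -0.005]
ft_force: [-0.1, -0.6, -0.4]
width: 52.3
```

```bash
python3 go.py 22 -1 30; python3 - <<'E'
from h import *
from go import *
d=cam('wrist'); save('w3.png',d['img']); P=cloud(d); L=(P-O)@np.array([[np.cos(TH),-np.sin(TH),0],[np.sin(TH),np.cos(TH),0],[0,0,1]])
hsv=cv2.cvtColor(d['img'],cv2.COLOR_RGB2HSV)
m=(abs(L[...,0])<70)&(abs(L[...,1])<45)&(L[...,2]>42)&(L[...,2]<52)&(hsv[...,1]<70)
m=cv2.morphologyEx(m.astype(np.uint8),cv2.MORPH_OPEN,np.ones((5,5)))>0
print(m.sum(),cv2.minAreaRect(P[m][:,:2].astype(np.float32)),'org x',L[m][:,0].min(),L[m][:,0].max())
E
```

```text
[612.4  38.3  30. ]
 tcp [612.5  36.6 139.6] w 52.3 F [-0.1 -0.6 -0.4] t 6.9
tool x [-0.002 -0.001 -1.   ] y [ 0.006  1.    -0.001] ang y 89.66
delta tool mm [1.096e+02 1.800e+00 1.000e-01]
2488 ((619.088623046875, 38.1822395324707), (84.93048858642578, 19.80024528503418), 0.15126082301139832) org x -13.9018995569758 69.91964984051646
```

View pics/w3.png

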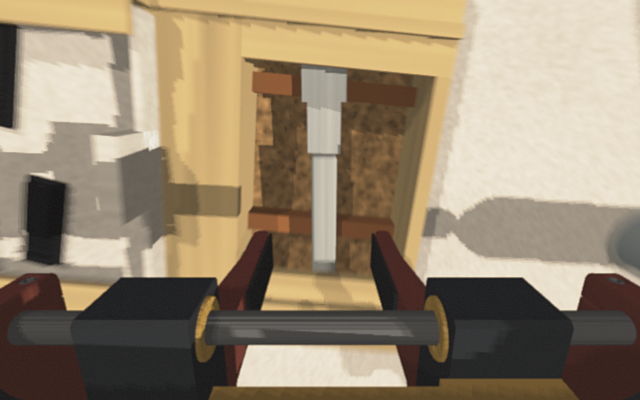

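The handle runs (325,155) to (323,270) between the fingers. It measures 19.8 mm wide, aligned to 0.2°, and the cleats are clear of the finger path. I go down.

Emit:
{"method": "apply_moves", "body": {
  "increments": [
    {"gripper": 60, "delta_pos": [3, 0.17, 0], "dr": [0, 0, 0]},
    {"gripper": 60, "delta_pos": [3, 0, 0], "dr": [0, 0, 0]},
    {"gripper": 60, "delta_pos": [2.5, 0, 0], "dr": [0, 0, 0]},
    {"gripper": 60, "delta_pos": [1.5, 0, 0], "dr": [0, 0, 0]},
    {"gripper": 60, "delta_pos": [0.8, 0, 0], "dr": [0, 0, 0]}
  ]
}}

```text
t: 7.37
ee_pos: [611.3, 38.5, 32.3]
orientation: [0.007, 1.575, -0.008]
ft_force: [-0.4, -0.0, 0.2]
width: 52.9
```

Emit:
{"method": "apply_moves", "body": {
  "increments": [
    {"gripper": 0, "delta_pos": [0, 0, 0], "dr": [0, 0, 0]},
    {"gripper": 0, "delta_pos": [0, 0, 0], "dr": [0, 0, 0]},
    {"gripper": 0, "delta_pos": [0, 0, 0], "dr": [0, 0, 0]},
    {"gripper": 0, "delta_pos": [0, 0, 0], "dr": [0, 0, 0]},
    {"gripper": 0, "delta_pos": [0, 0, 0], "dr": [0, 0, 0]}
  ]
}}

```text
t: 7.78
ee_pos: [613.5, 40.0, 35.9]
orientation: [0.005, 1.569, -0.005]
ft_force: [1.1, 0.6, 0.7]
width: 22.7
```

```bash
python3 go.py -15 -1 38
```

```text
[575.6  42.2  38. ]
 tcp [613.5  40.   35.9] w 22.7 F [1.1 0.6 0.7] t 7.78
tool x [ 0.002  0.    -1.   ] y [0.007 1.    0.   ] ang y 89.61
delta tool mm [ -2.2   1.9 -37.9]
```

Emit:
{"method": "apply_moves", "body": {
  "increments": [
    {"gripper": 0, "delta_pos": [0, 0, 0], "dr": [0, 0, 0]},
    {"gripper": 0, "delta_pos": [0, 0, 0], "dr": [0, 0, 0]},
    {"gripper": 0, "delta_pos": [-0.2, 0, 0], "dr": [0, 0, 0]},
    {"gripper": 0, "delta_pos": [-0.3, 0, 0], "dr": [0, 0, 0]},
    {"gripper": 0, "delta_pos": [-0.3, 0, 0], "dr": [0, 0, 0]}
  ]
}}

```text
t: 8.2
ee_pos: [612.4, 40.2, 42.7]
orientation: [0.005, 1.571, -0.005]
ft_force: [0.2, 0.1, -0.5]
width: 19.8
```

```bash
python3 go.py -15 -1 46
```

```text
[575.6  42.2  46. ]
 tcp [612.4  40.2  42.7] w 19.8 F [ 0.2  0.1 -0.5] t 8.2
tool x [-0.  0. -1.] y [0.007 1.    0.   ] ang y 89.61
delta tool mm [ -3.3   1.8 -36.9]
```

Emit:
{"method": "apply_moves", "body": {
  "increments": [
    {"gripper": 0, "delta_pos": [0, 0, -0.7], "dr": [0, 0, 0]},
    {"gripper": 0, "delta_pos": [0, 0, -0.8], "dr": [0, 0, 0]},
    {"gripper": 0, "delta_pos": [0, 0, -0.8], "dr": [0, 0, 0]},
    {"gripper": 0, "delta_pos": [-0.2, 0, -0.7], "dr": [0, 0, 0]},
    {"gripper": 0, "delta_pos": [-0.4, 0, -0.7], "dr": [0, 0, 0]}
  ]
}}

```text
t: 8.62
ee_pos: [573.9, 40.3, 48.2]
orientation: [0.005, 1.573, -0.005]
ft_force: [-0.4, -0.5, -1.0]
width: 19.8
```

```bash
python3 go.py -15 -1 50; python3 -c "
from h import *
d=cam('wrist');s=cam('scene');save('w4.png',np.hstack([d['img'][:,150:500],cv2.resize(s['img'][150:320,240:410],(400,400))]))"
```

```text
[575.6  42.2  50. ]
 tcp [573.9  40.3  48.2] w 19.8 F [-0.4 -0.5 -1. ] t 8.62
tool x [-0.002 -0.    -1.   ] y [ 0.007  1.    -0.   ] ang y 89.61
delta tool mm [-1.8  1.9  1.6]
```

View pics/w4.png

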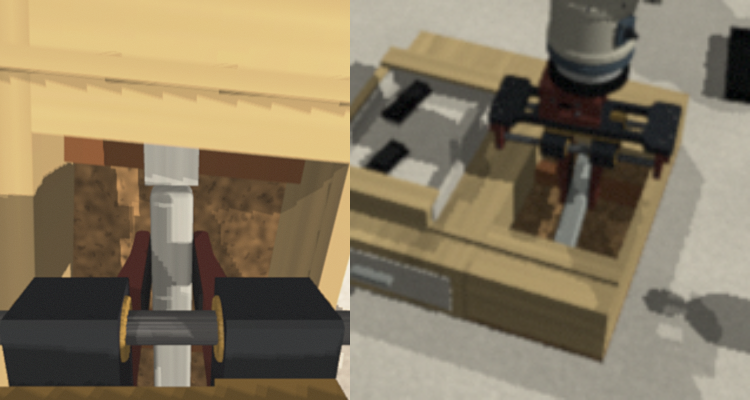

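The shoehorn is held (width 19.8 mm), its butt at (568,240) is now inside the opening, and the tray is undisturbed at left. Now I tilt it 18°.

Emit:
{"method": "apply_moves", "body": {
  "increments": [
    {"gripper": 0, "delta_pos": [-0.5, 0, 0], "dr": [0, -0.063, 0]},
    {"gripper": 0, "delta_pos": [-0.5, 0, 0.1], "dr": [0, -0.063, 0]},
    {"gripper": 0, "delta_pos": [-0.5, 0, 0.2], "dr": [0, -0.063, 0]},
    {"gripper": 0, "delta_pos": [-0.5, 0, 0.2], "dr": [0, -0.063, 0]},
    {"gripper": 0, "delta_pos": [-0.5, 0, 0.2], "dr": [0, -0.063, 0]}
  ]
}}

```text
t: 9.13
ee_pos: [580.0, 40.4, 75.3]
orientation: [0.005, 1.252, -0.006]
ft_force: [1.0, 0.2, -0.8]
width: 20.2
```

Emit:
{"method": "apply_moves", "body": {
  "increments": [
    {"gripper": 0, "delta_pos": [0, 0, 0], "dr": [0, 0, 0]},
    {"gripper": 0, "delta_pos": [0, 0, 0], "dr": [0, 0, 0]},
    {"gripper": 0, "delta_pos": [0, 0, 0], "dr": [0, 0, 0]},
    {"gripper": 0, "delta_pos": [0, 0, 0], "dr": [0, 0, 0]},
    {"gripper": 0, "delta_pos": [0, 0, 0], "dr": [0, 0, 0]}
  ]
}}

```text
t: 9.55
ee_pos: [580.2, 40.3, 74.4]
orientation: [0.004, 1.256, -0.006]
ft_force: [0.2, -0.9, -1.0]
width: 20.1
```

```bash
python3 go.py -14.5 -1 73;  python3 - <<'E'
from h import *
from go import *
d=cam('wrist'); s=cam('scene');save('w5.png',np.hstack([d['img'][:,150:500],cv2.resize(s['img'][150:320,240:410],(400,400))]))
for n in(d,s):
    P=cloud(n); L=(P-O)@np.array([[np.cos(TH),-np.sin(TH),0],[np.sin(TH),np.cos(TH),0],[0,0,1]]); hsv=cv2.cvtColor(n['img'],cv2.COLOR_RGB2HSV)
    m=(abs(L[...,0]-30)<70)&(abs(L[...,1]-2)<16)&(L[...,2]>60)&(L[...,2]<130)&(hsv[...,1]<60); q=L[m]
    for x in range(-40,90,15):
        k=q[abs(q[:,0]-x)<4]
        if len(k)>3: print(x,len(k),np.median(k[:,2]).round(1),k[:,2].max().round(1))
E
```

```text
[576.1  42.1  73. ]
 tcp [580.2  40.3  74.4] w 20.1 F [ 0.2 -0.9 -1. ] t 9.55
tool x [ 0.31  -0.002 -0.951] y [0.007 1.    0.   ] ang y 89.6
delta tool mm [ 0.1  1.8 -4.4]
-40 350 76.9 79.4
-25 908 81.5 120.8
-10 683 86.1 109.3
5 560 90.9 93.7
35 471 100.7 103.8
50 443 105.5 108.4
-25 15 78.8 87.9
-10 22 85.4 112.8
5 18 88.5 91.0
20 15 93.7 96.0
35 18 98.4 100.9
50 18 103.6 106.7
65 48 104.2 109.2
```

View pics/w5.png

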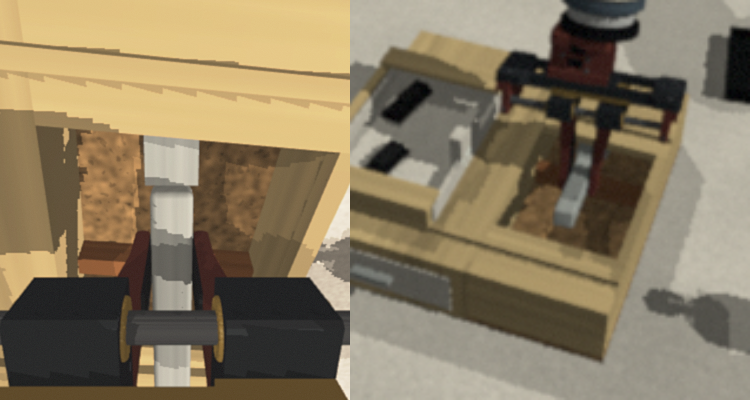

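The shoehorn now stands diagonally at 18°, with its butt at (567,220) at z about 92 and its blade still below the board. Now I draw it out along its axis.

Emit:
{"method": "apply_moves", "body": {
  "increments": [
    {"gripper": 0, "delta_pos": [0, 0, 0.7], "dr": [0, 0, 0]},
    {"gripper": 0, "delta_pos": [0, 0, 1.2], "dr": [0, 0, 0]},
    {"gripper": 0, "delta_pos": [0, 0, 1.2], "dr": [0, 0, 0]},
    {"gripper": 0, "delta_pos": [-0.1, 0, 1.2], "dr": [0, 0, 0]},
    {"gripper": 0, "delta_pos": [-0.1, 0, 1.2], "dr": [0, 0, 0]}
  ]
}}

```text
t: 10.07
ee_pos: [632.2, 39.9, 93.7]
orientation: [0.004, 1.256, -0.006]
ft_force: [0.1, 0.6, -1.7]
width: 19.7
```

Emit:
{"method": "apply_moves", "body": {
  "increments": [
    {"gripper": 0, "delta_pos": [-0.1, 0, 1.2], "dr": [0, 0, 0]},
    {"gripper": 0, "delta_pos": [-0.1, 0, 1.2], "dr": [0, 0, 0]},
    {"gripper": 0, "delta_pos": [-0.1, 0, 1.0], "dr": [0, 0, 0]},
    {"gripper": 0, "delta_pos": [-0.1, 0, 0.3], "dr": [0, 0, 0]},
    {"gripper": 0, "delta_pos": [0, 0, 0], "dr": [0, 0, 0]}
  ]
}}

```text
t: 10.48
ee_pos: [666.1, 39.7, 109.3]
orientation: [0.004, 1.254, -0.006]
ft_force: [-0.5, 0.4, -1.3]
width: 19.8
```

```bash
python3 go.py 76 -1 180
```

```text
[666.1  32.7 180. ]
 tcp [666.1  39.7 109.3] w 19.8 F [-0.5  0.4 -1.3] t 10.48
tool x [ 0.311 -0.002 -0.95 ] y [0.007 1.    0.   ] ang y 89.61
delta tool mm [-67.2  -7.   22. ]
```

Emit:
{"method": "apply_moves", "body": {
  "increments": [
    {"gripper": 0, "delta_pos": [-0.67, 0, 0.22], "dr": [0, 0, 0]},
    {"gripper": 0, "delta_pos": [-1.33, 0, 0.44], "dr": [0, 0, 0]},
    {"gripper": 0, "delta_pos": [-1.33, 0, 0.44], "dr": [0, 0, 0]},
    {"gripper": 0, "delta_pos": [-1.33, 0, 0.44], "dr": [0, 0, 0]},
    {"gripper": 0, "delta_pos": [-1.33, 0, 0.44], "dr": [0, 0, 0]}
  ]
}}

```text
t: 10.9
ee_pos: [664.2, 39.7, 172.2]
orientation: [0.004, 1.257, -0.006]
ft_force: [-0.3, 0.1, -0.7]
width: 19.8
```

Emit:
{"method": "apply_moves", "body": {
  "increments": [
    {"gripper": 0, "delta_pos": [-1.33, 0, 0.44], "dr": [0, 0, 0]},
    {"gripper": 0, "delta_pos": [-1.33, 0, 0.44], "dr": [0, 0, 0]},
    {"gripper": 0, "delta_pos": [-1.33, 0, 0.44], "dr": [0, 0, 0]},
    {"gripper": 0, "delta_pos": [-0.67, 0, 0.22], "dr": [0, 0, 0]},
    {"gripper": 0, "delta_pos": [0, 0, 0], "dr": [0, 0, 0]}
  ]
}}

```text
t: 11.32
ee_pos: [665.9, 39.8, 222.7]
orientation: [0.004, 1.253, -0.006]
ft_force: [-0.0, 0.5, -1.1]
width: 20.2
```

Emit:
{"method": "apply_moves", "body": {
  "increments": [
    {"gripper": 0, "delta_pos": [0, 0, 0], "dr": [0, 0, 0]},
    {"gripper": 0, "delta_pos": [0, 0, 0], "dr": [0, 0, 0]},
    {"gripper": 0, "delta_pos": [0, 0, 0], "dr": [0, 0, 0]},
    {"gripper": 0, "delta_pos": [0, 0, 0], "dr": [0, 0, 0]},
    {"gripper": 0, "delta_pos": [0, 0, 0], "dr": [0, 0, 0]}
  ]
}}

```text
t: 11.73
ee_pos: [665.2, 39.7, 220.0]
orientation: [0.004, 1.257, -0.006]
ft_force: [-0.7, 0.1, -1.4]
width: 19.6
```

```bash
python3 - <<'E'
from h import *
from go import *
go(org(76,-1,220))
w=cam('wrist');s=cam('side');save('w6.png',np.hstack([w['img'][:,:560:2][::1][::2].repeat(2,0)[:, :240],s['img'][60:300,200:480].repeat(2,0).repeat(2,1)[:400]]))
for nm,n in(('w',w),('side',s),('scene',cam('scene'))):
    P=cloud(n); L=(P-O)@np.array([[np.cos(TH),-np.sin(TH),0],[np.sin(TH),np.cos(TH),0],[0,0,1]]); hsv=cv2.cvtColor(n['img'],cv2.COLOR_RGB2HSV)
    m=(abs(L[...,0]-40)<170)&(abs(L[...,1]+0)<30)&(L[...,2]>108)&(L[...,2]<270)&(hsv[...,1]<60); q=L[m]
    for x in range(-100,180,20):
        k=q[abs(q[:,0]-x)<4]
        if len(k)>3: print(nm,x,len(k),'z min/med',k[:,2].min().round(1),np.median(k[:,2]).round(1))
    m=(L[...,2]>112)&(L[...,2]<126)&(abs(L[...,0])<40)&(L[...,1]<-90)&(L[...,1]>-150)
    if m.any(): print('tab',L[m].min(0).round(1),L[m].max(0).round(1))
E
```

```text
tcp [665.2  39.7 220. ] w 19.6 F [-0.7  0.1 -1.4] t 11.73
tool x [ 0.309 -0.002 -0.951] y [ 0.007  1.    -0.   ] ang y 89.61
delta tool mm [ 0.3 -7.   0.9]
w -40 99 z min/med 178.6 182.3
w -20 1642 z min/med 184.0 187.3
w 0 1385 z min/med 190.3 193.7
w 20 989 z min/med 197.6 200.3
w 40 1446 z min/med 203.9 217.1
w 60 1022 z min/med 211.7 227.5
w 80 627 z min/med 229.7 233.3
w 100 6 z min/med 235.9 236.6
w 120 464 z min/med 243.4 246.3
w 140 259 z min/med 249.1 252.3
tab [ -21.  -128.6  112. ] [  24.7 -114.7  125.3]
side -60 19 z min/med 170.1 172.7
side -40 22 z min/med 175.6 179.3
side -20 21 z min/med 179.8 185.2
side 0 18 z min/med 185.9 191.6
side 20 16 z min/med 191.7 197.5
side 40 25 z min/med 201.3 209.8
side 60 22 z min/med 208.4 220.1
side 100 22 z min/med 220.9 231.9
side 120 24 z min/med 227.7 240.7
side 140 21 z min/med 234.3 248.0
tab [ -25.3 -130.   112.3] [  23.5 -113.3  124.7]
scene -60 13 z min/med 169.3 172.9
scene -40 14 z min/med 177.4 179.5
scene -20 12 z min/med 183.9 185.3
scene 0 17 z min/med 190.4 192.4
scene 40 6 z min/med 218.8 219.3
scene 60 15 z min/med 223.5 226.0
scene 80 30 z min/med 223.0 232.2
scene 100 21 z min/med 226.8 238.1
scene 120 22 z min/med 231.7 244.5
scene 140 27 z min/med 237.8 251.1
tab [ -25.1 -126.8  112. ] [  27.3 -113.   125.6]
```

View pics/w6.png

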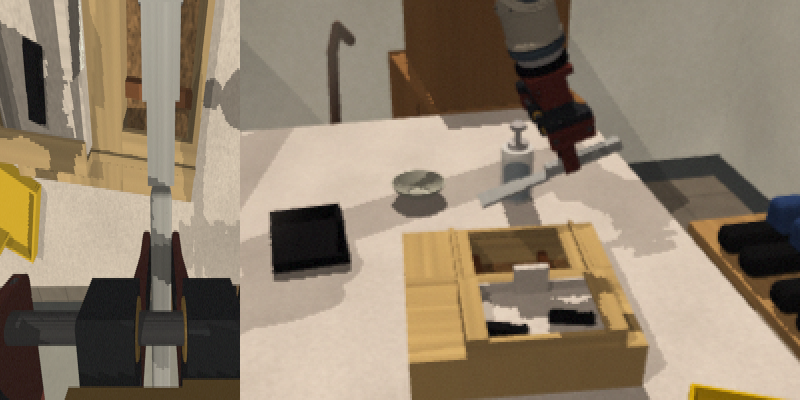

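The side view shows the shoehorn held clear in the air, from its tip at (485,198) to its butt at (618,145). Its lowest point is at z about 165. The tray is home with both buckles at (505,327) and (572,317), and the arm is at rest, so I hand in.

```bash
python3 -c "
from h import *
print(ctrl.get_obs()['qvel'].round(4)); print(ctrl.close_job())"
```

```text
[ 0.0004 -0.0032 -0.0028  0.0032 -0.0005 -0.0007]
the job is handed in; nothing more can be done
None
```

I slid the tray home in its bay without lifting it. I then moved the shoehorn towards the robot, tilted it 18°, drew it out diagonally and raised it. The job was handed in at about 12 s of the 51 s limit; the system gives no verdict.

- **Tray:** the tab measured at y ≈ -121 mm in all three cameras, as expected for fully home. Both buckles were seen in the tray.
- **Shoehorn:** it was held with the fingers 19.6 mm apart on the 20 mm handle. Its lowest end was at z ≈ 165 mm, about 90 mm above the top board. The arm was at rest (joint speeds below 0.004 rad/s).
- **Diagonal step:** with the shoehorn through the opening I measured the handle end at about z 92 mm. I worked out about 21 mm for the blade end, from the tilt and length. It stayed like that for about 0.4 s.
- **Bystanders:** the flashlight, dish and dispenser were never touched. The dish and dispenser looked unmoved in the last view; the flashlight was outside that crop, and I did not measure their final positions.
- **Disagreements:** opening corners I read by eye from one picture were 5–10 mm off. Depth edges agreed with the organiser's frame to about 1 mm, so I used those. At the two grasps (tab and handle) the tool settled about 4 mm higher than commanded, which did no harm.

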